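Open the incubator bay of the finished sample

TASK

The incubation time of the yellow-capped sample tube is up: find the incubator bay it stands in, press the blue release tab of that bay until its lid springs up, then push this lid all the way back against its stop, so that it stays open. Pick nothing up: keep the other bay shut, and leave both tubes standing in their bays and the things round the incubator where they are.

Things in the scene. Friction and masses are not known exactly. Their poses are not given: they have to be found in the camera images.
- incubator: white two-bay tube incubator, fixed to the desk, 200 mm wide (its y), body 157 mm deep, blue release tabs reaching 129 mm in front of its origin; deck 105 mm high, shut lids 113 mm, grey hinge housing along the back 122 mm. Origin at its underside, 72 mm behind the front face; its x points from the front (tab side) to the back, y to its left, z up
- yellow_tube: loose sample tube, 13 mm thick, 84 mm tall, yellow 15 mm cap, standing in a hole of the metal block in one of the two bays, seen through the clear window of the shut lid; cap top 102 mm above the desk. Origin at its foot, z up along it
- purple_tube: the same with a purple cap, standing in the other bay. Origin at its foot
- left_bay (a point): foot of the tube place of the left bay (the bay at the incubator's +y side, lid centre line at y = +50 mm); 17 mm left of the bay's centre line
- right_bay (a point): foot of the tube place of the right bay (the bay at y = -50 mm); 17 mm left of the bay's centre line
- left_lid (a joint): angle of the left bay's lid, rad: 0 shut and latched, about 0.32 when it has sprung up and rests on its lift pin, 1.92 fully open against its stop (leaning back past upright, where its weight keeps it). Damped hinge along the back edge of the lid; lid 119 mm from hinge axis to front edge, 84 mm wide, 6 mm thick, 0.09 to 0.17 kg: left between the two it sinks back onto the pin
- right_lid (a joint): angle of the right bay's lid, rad: 0 shut and latched, about 0.32 when it has sprung up and rests on its lift pin, 1.92 fully open against its stop (leaning back past upright, where its weight keeps it). Damped hinge along the back edge of the lid; lid 119 mm from hinge axis to front edge, 84 mm wide, 6 mm thick, 0.09 to 0.17 kg: left between the two it sinks back onto the pin
- left_tab (a joint): angle of the left bay's release tab, rad: 0 at rest, 0.30 fully down (its pad then about 11 mm lower). Its hook lets go of the lid at about 0.17 to 0.21; it takes 1 to 4 N on the pad and springs back when let go
- right_tab (a joint): angle of the right bay's release tab, rad: 0 at rest, 0.30 fully down (its pad then about 11 mm lower). Its hook lets go of the lid at about 0.17 to 0.21; it takes 1 to 4 N on the pad and springs back when let go
- left_tab_pad (a point): place to press on the left bay's blue release tab: middle of the upper face of its pad, 98 mm above the desk; the pad is 36 mm wide and reaches 18 mm ahead of and 26 mm behind this point, on a rocker in front of the lid whose hook (top at 120 mm) stands 24 to 41 mm behind this point. Press straight down
- left_lid_edge (a point): middle of the lower front edge of the left bay's lid (the edge nearest the tab); moves with the lid. Shut: 107 mm above the desk; sprung up: about 145 mm, with room for fingertips beneath it
- left_lid_hinge (a point): middle of the left lid's hinge axis, fixed, 113 mm above the desk; the axis runs along the incubator's y
- right_tab_pad (a point): place to press on the right bay's blue release tab: middle of the upper face of its pad, 98 mm above the desk; the pad is 36 mm wide and reaches 18 mm ahead of and 26 mm behind this point, on a rocker in front of the lid whose hook (top at 120 mm) stands 24 to 41 mm behind this point. Press straight down
- right_lid_edge (a point): middle of the lower front edge of the right bay's lid (the edge nearest the tab); moves with the lid. Shut: 107 mm above the desk; sprung up: about 145 mm, with room for fingertips beneath it
- right_lid_hinge (a point): middle of the right lid's hinge axis, fixed, 113 mm above the desk; the axis runs along the incubator's y
- timer: white countdown timer standing on the desk beside the incubator (another stands far back at the left), 66 mm wide, 67 mm high; bystander. Origin under its centre
- tape: roll of masking tape lying flat, 100 mm across, 25 mm high, right of the incubator; bystander. Origin under its centre
- carton: small cream carton standing at the front left, 58 x 54 mm, 84 mm high; bystander. Origin under its centre
- ballpoint: white ballpoint pen lying, 145 mm long, at the front right; bystander. Origin under the centre
- marker: black marker pen lying, 132 mm long, at the left; bystander. Origin under the centre

How it is judged:
By the outcome, as a careful person would: the job done as asked, in the order asked, and still so for the second after the job is handed in, with the robot touching nothing.
It also fails if it takes over 40 s, if anything falls off the work surface, if the arm or the gripper's body presses on something with over 40 N, if the wrist force passes 120 N, or if a joint passes its speed limit or range.

ROBOT

A 6-joint arm with a two-finger parallel gripper is mounted at the origin on a cart in front of the work surface, level with it; the furniture and walls round the work are solid. World frame = base frame: x ahead of the robot, y to its left, z up, the work surface at z = 0. Lengths are in m, angles in rad, forces in N, time in s.
With the tool pointing down it reaches from about 0.275 to 0.725 m from the base axis. Payload 15.9 kg.
Tool frame: the origin (TCP) lies midway between the tips of the shut fingers; the grasp point (between the pads) lies 19 mm behind it; z points along the fingers, y is the direction in which the jaws open and shut (so a half turn about z gives the same grasp; the last joint's range is limited). The gripper opens to 85 mm and grips with 20 to 120 N. Pads are 22 mm wide; open, the fingers measure 114 mm over their backs; the gripper's body (76 mm by 85 mm) begins 54 mm behind the grasp point. The pads swing forward as they close: fully open they stand 13 mm farther back than shut.
Start: joints at [1.219, 0.213, -0.034, 1.323, 0, 1.571], TCP at [0.172, 0.469, 0.231] pointing down, gripper open.
Joint ranges: [-2.98, 2.98], [-0.74, 1.72], [-1.14, 1.35], [-2.1, 2.04], [-1.57, 1.44], [-3.14, 3.14]. Speed limits (rad/s): [1.89, 1.89, 2.39, 2.57, 3.14, 3.14].

INTERFACE

Orientations are given as a rotation vector (axis times angle).
In Python, from cell import * gives the robot as it stands. The module is installed in compiled form; this text tells all that it offers.
- The arm moves only by the shell command python3 -m handwheel 'ROWS' [FORCE]. ROWS is JSON, a list of rows, each a list of 7 numbers: the shift along the world's x, y, z in mm, then the turn, a rotation vector about the world's x, y, z in rad, then the closure, from 0 (fully open) to 1 (shut). A call has exactly 8 rows; each row is the pose to reach, as a shift and turn from the pose commanded when the call began; what a row does not reach only later rows make up. A row lasts 1/12 s, in which the tool goes at most 41.7 mm and 7.16 degrees, less where a joint would pass 70% of its speed; a pose out of reach is approached as far as the arm can. A call with a gripper value outside its range is refused whole. The fingers move at their own pace and stop on an object; FORCE is the grip in N (left out, the last holds). Time passes only in rows, so rows that repeat a pose let the fingers close, or fill a call up. It gives the time, the measured TCP pose, the force and the opening at its end, in the units of the state.
- read_state(): the state, without advancing time (a new reading comes with each control period).
- get_image(name): name is "scene" or "side" or "wrist"; returns the picture (400x640x3 uint8, blue, green, red); there is no depth.
- camera_params(name): a dict with "camera_matrix" (3x3 intrinsics, pixels), "R" (3x3) and "t" (3): a world point X has camera coordinates R X + t. Camera axes: x right, y down, z forward; pixel columns grow to the right and rows downward; lengths in m; the calibration is good to about 2 mm. A picture is of the moment at which its call begins: read the wrist's pose just before it. camera_params takes no time and is no camera call; for the wrist camera it gives the pose at the moment of the call.
- finish_job(): hands the job in, once; it reports no verdict.
The state is a dict: "t": time; "q": joint angles; "joint_velocities": joint speeds; "joint_efforts": joint torques, N m; "ee_pos": TCP position; "orientation": TCP orientation; "contact_force": force on the tool from outside, world axes, zero at the start; "ft_torque": the same for the moment, N m; "grip_width": finger opening in m.
Only numpy, scipy, OpenCV 4.12 (cv2) and the standard library are available. Lean on these libraries where they do the work, as an engineer would, in place of code of your own. Each camera call takes 0.05 s, during which the arm holds its last target.

## Working session

There is one attempt and no reset: what is moved stays moved. The work goes in short steps, Python scripts to look and compute and a shell command to move; the robot and the scene stay as the last step left them, time stands still between calls to the robot, and variables do not carry over. Pictures are saved under pics/ and viewed, and the job is handed in when it is done.

```bash
mkdir -p pics; python3 - <<'E'
from cell import *
import cv2
s=read_state();print(s)
for n in("scene","side","wrist"):
    p=camera_params(n);print(n,p)
    cv2.imwrite(f"pics/{n}0.png",get_image(n))
E
```

```text
{'t': 0.0, 'q': array([ 1.21898796e+00,  2.13403850e-01, -3.50439663e-02,  1.32352283e+00,
        1.78883545e-05,  1.57081692e+00]), 'joint_velocities': array([ 0.00148601,  0.00015447, -0.00315725,  0.00251797,  0.00034561,
        0.00042127]), 'joint_efforts': array([ 5.26681775e-03, -6.86164713e+01,  4.87115192e+01,  1.73885358e-02,
        2.49855229e-04,  1.67748072e-05]), 'ee_pos': array([0.17217375, 0.46905348, 0.23079835]), 'orientation': array([-5.49766536e-01, -3.09288799e+00,  1.81111309e-03]), 'contact_force': array([-0.38178988,  0.02781254,  1.15628922]), 'ft_torque': array([ 0.03510868, -0.00414909,  0.0295472 ]), 'grip_width': 0.0856846565023652}
scene {'camera_matrix': array([[436.83203998,   0.        , 321.70348258],
       [  0.        , 436.83203998, 208.16496762],
       [  0.        ,   0.        ,   1.        ]]), 'R': array([[ 0.78967651, -0.61339947,  0.01233289],
       [-0.26203078, -0.35537231, -0.897246  ],
       [ 0.55475299,  0.70530249, -0.44135871]]), 't': array([-0.34845261,  0.26834132,  0.90994067])}
side {'camera_matrix': array([[429.59689564,   0.        , 326.82761488],
       [  0.        , 429.59689564, 199.46683073],
       [  0.        ,   0.        ,   1.        ]]), 'R': array([[-0.99085632, -0.13300072,  0.02268375],
       [-0.0858665 ,  0.49194122, -0.86638373],
       [ 0.10407059, -0.86040958, -0.49886338]]), 't': array([0.50358332, 0.08414451, 1.22858585])}
wrist {'camera_matrix': array([[295.13996798,   0.        , 323.30379792],
       [  0.        , 295.13996798, 200.128065  ],
       [  0.        ,   0.        ,   1.        ]]), 'R': array([[ 3.44722272e-01,  9.38704295e-01, -8.95033636e-04],
       [ 8.90469243e-01, -3.26706807e-01,  3.16744675e-01],
       [ 2.97037173e-01, -1.09985944e-01, -9.48510416e-01]]), 't': array([-0.49906751, -0.04091746,  0.37966758])}
```

View pics/scene0.png

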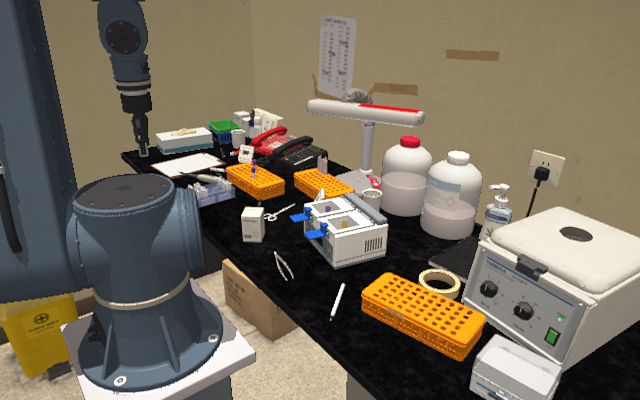

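View pics/side0.png

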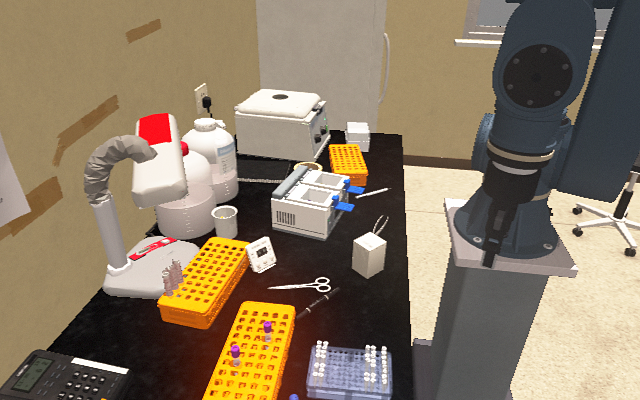

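View pics/wrist0.png

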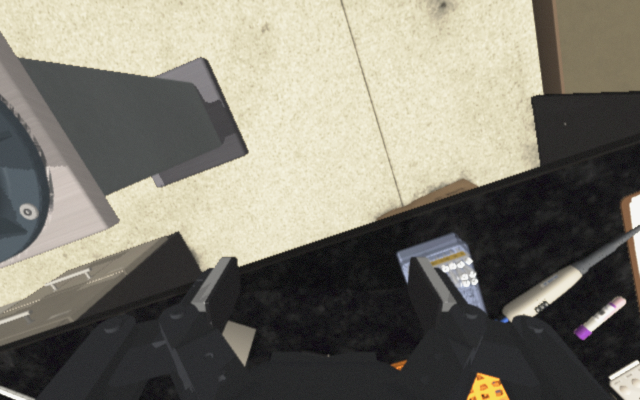

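```bash
python3 - <<'E'
import cv2
a=cv2.imread("pics/scene0.png")[180:280,280:400]
b=cv2.imread("pics/side0.png")[155:245,260:380]
cv2.imwrite("pics/s0z.png",cv2.resize(a,None,fx=6,fy=6,interpolation=cv2.INTER_CUBIC))
cv2.imwrite("pics/d0z.png",cv2.resize(b,None,fx=6,fy=6,interpolation=cv2.INTER_CUBIC))
E
```

```text
(no output)
```

View pics/s0z.png

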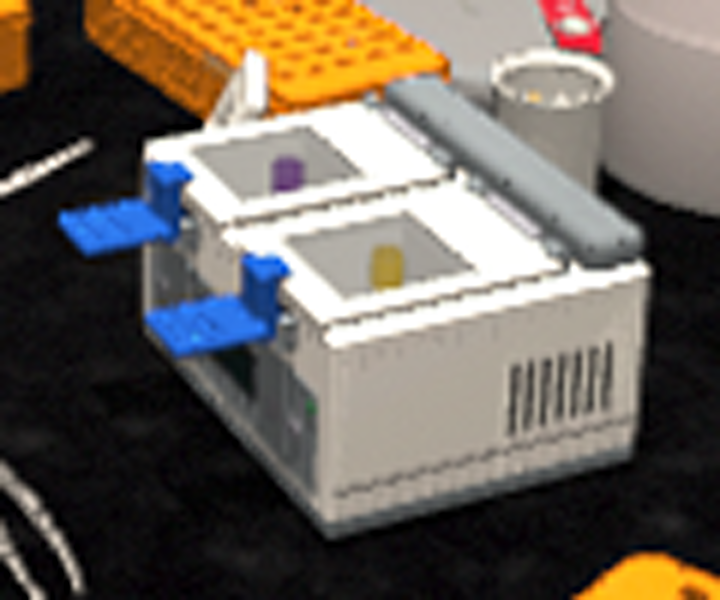

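View pics/d0z.png

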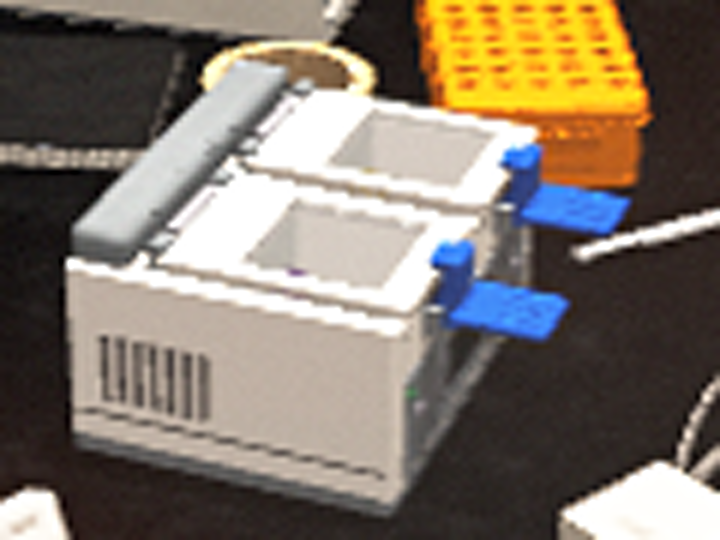

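```bash
cat > h.py <<'E'
from cell import *
import numpy as np, cv2
from scipy.optimize import least_squares
def proj(n,X,p=None):
    p=p or camera_params(n);c=p["R"]@np.asarray(X)+p["t"];u=p["camera_matrix"]@c;return u[:2]/u[2]
def W(pose,P):
    c,s=np.cos(pose[2]),np.sin(pose[2]);P=np.asarray(P,float)
    return np.array([pose[0]+c*P[0]-s*P[1],pose[1]+s*P[0]+c*P[1],P[2]])
E
python3 - <<'E'
from h import *
S=lambda x,y:(280+x/6-.4,180+y/6-.4); D=lambda x,y:(260+x/6-.4,155+y/6-.4)
f=-.129
obs=[("scene",(-.072,-.1,0),S(333,537)),("scene",(.085,-.1,0),S(632,462)),("scene",(f,-.032,.098),S(147,322)),("scene",(f,-.068,.098),S(178,350)),
("scene",(f,.068,.098),S(60,210)),("scene",(f,.032,.098),S(90,250)),
("side",(-.072,.1,0),D(395,514)),("side",(.085,.1,0),D(75,447)),("side",(.085,.1,.105),D(68,262)),
("side",(f,.068,.098),D(548,336)),("side",(f,.032,.098),D(570,297)),("side",(f,-.032,.098),D(612,232)),("side",(f,-.068,.098),D(630,195))]
P={n:camera_params(n) for n in("scene","side")}
r=lambda q:np.concatenate([proj(n,W(q,p),P[n])-o for n,p,o in obs])
s=least_squares(r,[.55,0,0],loss="soft_l1");print(s.x);print(r(s.x).reshape(-1,2).round(1))
q=s.x
for nm,p in dict(pad=(-.111,-.05,.098),hook=(-.0785,-.05,.12),hinge=(.047+0,-.05,.113),padL=(-.111,.05,.098)).items(): print(nm,W(q,p),np.hypot(*W(q,p)[:2]))
for y in(-.033,.067): print("cap",(proj("scene",W(q,(-.02,y,.102)),P["scene"])-[280,180])*6)
E
```

```text
[ 0.54203479  0.03998131 -0.20905165]
[[-0.3  3. ]
 [ 1.   1.7]
 [-0.3 -1.4]
 [ 0.4  0.3]
 [-0.5  1. ]
 [-0.4 -0.1]
 [-0.3  3. ]
 [-0.2  2. ]
 [-0.6  0. ]
 [-0.1 -0.3]
 [ 0.2 -0.4]
 [-0.3 -0.5]
 [ 0.1  0. ]]
pad [0.42307485 0.01410599 0.098     ] 0.4233099443111621
hook [0.45486727 0.00736119 0.12      ] 0.45492682682541347
hinge [ 0.5776349  -0.01868411  0.113     ] 0.5779370003828134
padL [0.44382808 0.1119288  0.098     ] 0.4577241769086897
cap [369.38882081 253.77454235]
cap [269.44656566 163.28342163]
```

```bash
python3 -m handwheel '[[20,-36,0,0,0,0.02,1],[40,-73,0,0,0,0.04,1],[60,-110,0,0,0,0.06,1],[80,-147,0,0,0,0.08,1],[100,-184,0,0,0,0.1,1],[120,-221,0,0,0,0.12,1],[140,-258,0,0,0,0.143,1],[160,-295,0,0,0,0.143,1]]' 20 && python3 -m handwheel '[[17,-32,0,0,0,0,1],[34,-64,0,0,0,0,1],[51,-95,0,0,0,0,1],[68,-127,-10,0,0,0,1],[86,-159,-31,0,0,0,1],[86,-159,-50,0,0,0,1],[86,-159,-70,0,0,0,1],[86,-159,-70,0,0,0,1]]'
python3 - <<'E'
from h import *
s=read_state();print(s)
for n in("scene","side","wrist"):
    print(n,proj(n,s["ee_pos"])); cv2.imwrite(f"pics/{n}1.png",get_image(n))
a=cv2.imread("pics/scene1.png")[150:280,260:400]
b=cv2.imread("pics/side1.png")[125:255,260:400]
cv2.imwrite("pics/z1.png",np.hstack([cv2.resize(i,(400,371),interpolation=cv2.INTER_CUBIC) for i in(a,b)]))
E
```

```text
t: 0.82
ee_pos: [0.3312, 0.175, 0.2314]
orientation: [0.324, 3.125, 0.0]
contact_force: [1.7, -0.0, 0.3]
grip_width: -0.0004
t: 1.48
ee_pos: [0.4151, 0.0172, 0.1582]
orientation: [-0.329, -3.119, 0.001]
contact_force: [0.0, -0.1, -0.4]
grip_width: -0.0
{'t': 1.4833, 'q': array([ 4.12892740e-02,  7.40639035e-02, -3.84963529e-01,  1.11676849e+00,
        3.66481715e-05,  2.51757957e-01]), 'joint_velocities': array([ 0.02490047, -0.03286122,  0.07778898,  0.09680425,  0.00037879,
        0.0023465 ]), 'joint_efforts': array([-1.67872891e+00, -5.53884315e+01,  4.81477046e+01, -3.19869943e+00,
       -5.25308680e-02, -7.21936952e-02]), 'ee_pos': array([0.41506924, 0.01715923, 0.15817083]), 'orientation': array([-3.29473603e-01, -3.11928910e+00,  1.08792258e-03]), 'contact_force': array([ 0.01560589, -0.12750441, -0.44026267]), 'ft_torque': array([0.00937846, 0.04222061, 0.03591858]), 'grip_width': -1.7133711918551905e-05}
scene [309.89707048 212.83166944]
side [360.96419271 170.26165544]
wrist [322.16527472 254.80556994]
```

View pics/z1.png

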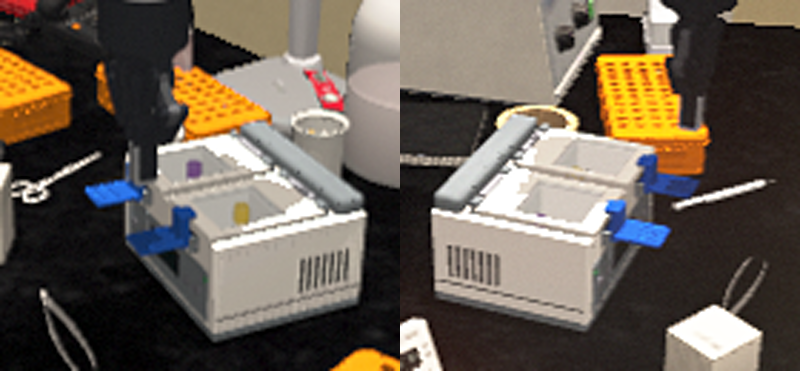

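View pics/wrist1.png

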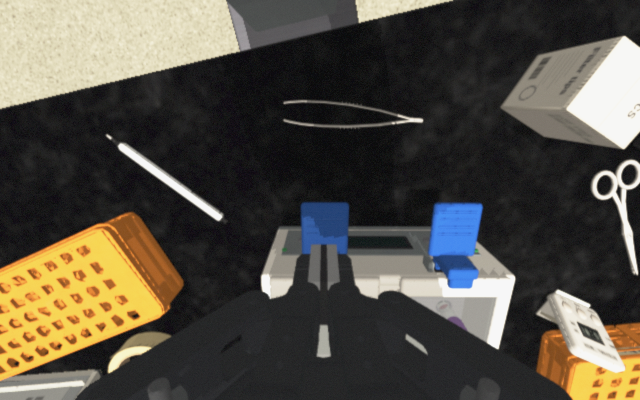

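```bash
python3 -m handwheel '[[0,0,-20,0,0,0,1],[0,0,-40,0,0,0,1],[0,0,-55,0,0,0,1],[0,0,-62,0,0,0,1],[0,0,-66,0,0,0,1],[0,0,-69,0,0,0,1],[0,0,-71,0,0,0,1],[0,0,-73,0,0,0,1]]' 
python3 - <<'E'
from h import *
s=read_state();print(s['ee_pos'],s['contact_force'])
a=get_image("scene")[150:280,260:400]
b=get_image("side")[125:255,260:400]
cv2.imwrite("pics/z2.png",np.hstack([cv2.resize(i,(400,371),interpolation=cv2.INTER_CUBIC) for i in(a,b)]))
E
```

```text
t: 2.3
ee_pos: [0.4174, 0.0181, 0.089]
orientation: [0.327, 3.123, 0.001]
contact_force: [-0.8, 0.6, 2.4]
grip_width: 0.0002
[0.41742743 0.01809753 0.08895797] [-0.8192201   0.56332058  2.43124939]
```

View pics/z2.png

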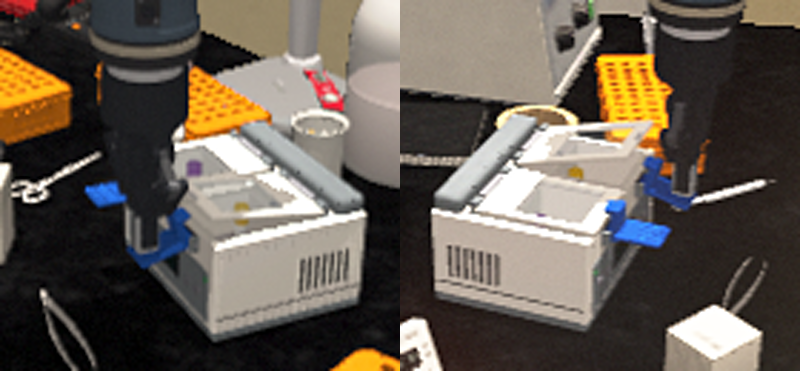

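```bash
python3 -m handwheel '[[-6,1,15,0,0,0,1],[-15,3,40,-0.02,-0.1,0,1],[-24,-8,65,-0.045,-0.21,0,1],[-24,-23,87,-0.07,-0.33,0,1],[-24,-23,87,-0.095,-0.45,0,1],[-24,-23,87,-0.12,-0.57,0,1],[-24,-23,87,-0.145,-0.69,0,1],[-24,-23,87,-0.17,-0.81,0,1]]' 
python3 -m handwheel '[[0,0,0,-0.02,-0.1,0,1],[0,0,0,-0.03,-0.13,0,1],[0,0,0,-0.03,-0.13,0,1],[0,0,0,-0.03,-0.13,0,1],[0,0,0,-0.03,-0.13,0,1],[0,0,0,-0.03,-0.13,0,1],[0,0,0,-0.03,-0.13,0,1],[0,0,0,-0.03,-0.13,0,1]]'
python3 - <<'E'
from h import *
from scipy.spatial.transform import Rotation as R
s=read_state();print(s['ee_pos'],s['contact_force'],s['q']);print(R.from_rotvec(s['orientation']).as_matrix())
q=(.542,.040,-.209)
a=get_image("scene");b=get_image("side");cv2.imwrite("pics/scene3.png",a);cv2.imwrite("pics/side3.png",b)
cv2.imwrite("pics/wrist3.png",get_image("wrist"))
for n,o in(("scene",(260,150)),("side",(260,125))):
  for y in(-.092,-.008): print(n,y,[((proj(n,W(q,(x,y,.145)))-o)*400/140).round() for x in(-.07,-.06)])
a=a[150:280,260:400];b=b[125:255,260:400]
cv2.imwrite("pics/z3.png",np.hstack([cv2.resize(i,(400,371),interpolation=cv2.INTER_CUBIC) for i in(a,b)]))
E
```

```text
t: 3.07
ee_pos: [0.3933, -0.0055, 0.177]
orientation: [0.25, 2.353, -0.097]
contact_force: [1.5, -0.5, 0.7]
grip_width: 0.0002
t: 3.73
ee_pos: [0.3983, 0.0042, 0.2058]
orientation: [0.244, 2.263, -0.127]
contact_force: [-0.2, -0.9, -0.3]
grip_width: 0.0
[0.39826167 0.00424607 0.20580215] [-0.17250683 -0.92444008 -0.29825131] [ 0.34501043 -0.68473182 -1.13432437  0.33969291 -0.42698469  0.38183883]
[[-0.63233275  0.21798519  0.74339609]
 [ 0.13316032  0.97589734 -0.17289509]
 [-0.76316684 -0.01033636 -0.64611883]]
scene -0.092 [array([216., 203.]), array([226., 201.])]
scene -0.008 [array([173., 164.]), array([183., 162.])]
side -0.092 [array([252., 115.]), array([242., 114.])]
side -0.008 [array([226., 151.]), array([216., 149.])]
```

View pics/z3.png

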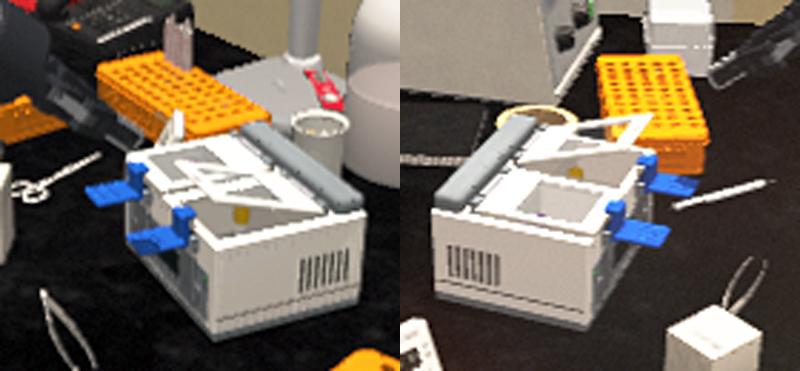

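View pics/wrist3.png

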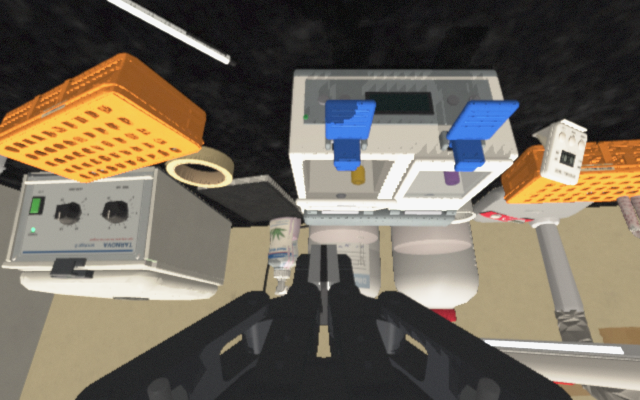

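```bash
python3 -m handwheel '[[6,-1,0,0.005,0.025,0,1],[12,-2,0,0.01,0.05,0,1],[18,-4,0,0.017,0.08,0,1],[24,-5,0,0.025,0.117,0,1],[29,-6,-5,0.025,0.117,0,1],[29,-6,-5,0.025,0.117,0,1],[29,-6,-5,0.025,0.117,0,1],[29,-6,-5,0.025,0.117,0,1]]' 
cat >> h.py <<'E'
from scipy.spatial.transform import Rotation as R
Q=(.542,.040,-.209)
def loc(p):
    d=np.array(p[:2])-Q[:2];c,s=np.cos(Q[2]),np.sin(Q[2]);return np.array([c*d[0]+s*d[1],-s*d[0]+c*d[1],p[2]])
def show():
    s=read_state();z=R.from_rotvec(s['orientation']).as_matrix()[:,2]
    print('loc',loc(s['ee_pos']).round(4),'F',s['contact_force'].round(1),'q',s['q'].round(2),'tilt',np.degrees(np.arccos(-z[2])).round(1),'yaw',np.arctan2(z[1],z[0]).round(3))
def pic(k):
    a=get_image("scene");b=get_image("side")
    a=a[130:260,260:400];b=b[105:235,260:400]
    cv2.imwrite(f"pics/z{k}.png",np.hstack([cv2.resize(i,(400,371),interpolation=cv2.INTER_CUBIC) for i in(a,b)]))
E
python3 -c "
from h import *
show();pic(4)"
```

```text
t: 4.55
ee_pos: [0.4268, -0.0013, 0.201]
orientation: [0.255, 2.381, -0.115]
contact_force: [-0.2, -1.1, -0.2]
grip_width: 0.0004
loc [-0.1041 -0.0643  0.201 ] F [-0.2 -1.1 -0.2] q [ 0.22 -0.53 -1.01  0.39 -0.3   0.32] tilt 43.0 yaw -0.229
```

View pics/z4.png

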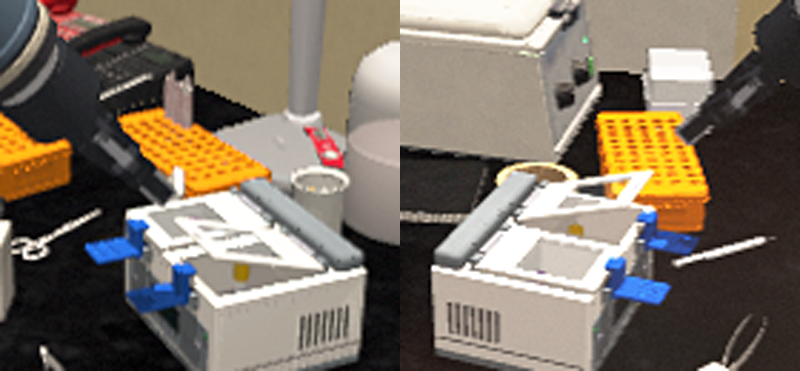

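```bash
python3 -m handwheel '[[0,-8,-10,0,0,0,1],[-3,-14,-25,-0.01,-0.04,0,1],[-3,-14,-40,-0.02,-0.09,0,1],[0,-15,-55,-0.02,-0.09,0,1],[3,-16,-66,-0.02,-0.09,0,1],[6,-16,-76,-0.02,-0.09,0,1],[6,-16,-76,-0.02,-0.09,0,1],[6,-16,-76,-0.02,-0.09,0,1]]' 
python3 -c "
from h import *
show();pic(5);cv2.imwrite('pics/wrist5.png',get_image('wrist'))"
```

```text
t: 5.32
ee_pos: [0.4506, -0.0081, 0.1575]
orientation: [0.257, 2.333, -0.138]
contact_force: [-0.7, -0.4, -0.3]
grip_width: -0.0001
loc [-0.0794 -0.0661  0.1575] F [-0.7 -0.4 -0.3] q [ 0.2  -0.42 -1.13  0.11 -0.32  0.3 ] tilt 45.8 yaw -0.249
```

View pics/z5.png

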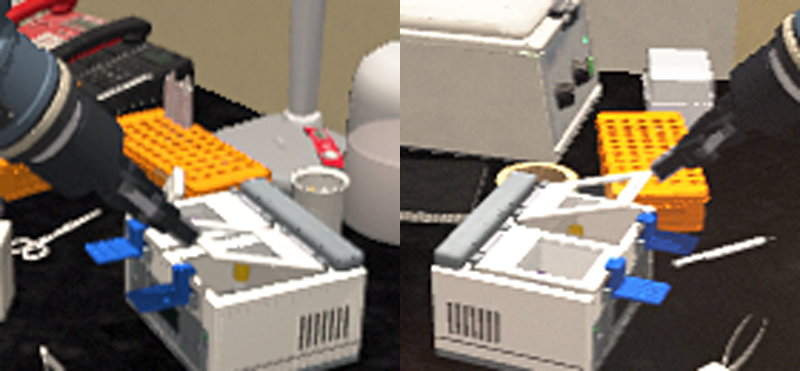

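View pics/wrist5.png

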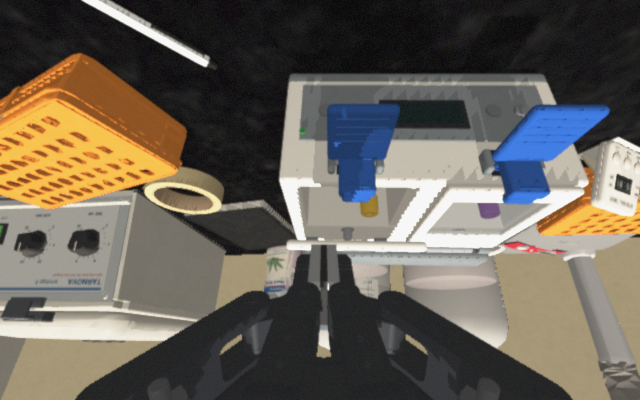

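```bash
cat > fk.py <<'E'
import numpy as np
from scipy.optimize import least_squares
from scipy.spatial.transform import Rotation as R
D=[([1.21898796,.21340385,-.03504397,1.32352283,0,1.57],[.17217375,.46905348,.23079835]),
([.0412892740,.0740639035,-.384963529,1.11676849,0,.25],[.41506924,.01715923,.15817083]),
([.34501043,-.68473182,-1.13432437,.33969291,-.42698469,.38],[.39826167,.00424607,.20580215]),
([.22,-.53,-1.01,.39,-.3,.32],[.4268,-.0013,.201]),([.2,-.42,-1.13,.11,-.32,.3],[.4506,-.0081,.1575])]
def fk(q,p):
    h,a,L1,L2,z2,e,d=p
    Y=R.from_rotvec([0,0,q[0]]);f=R.from_rotvec([0,q[1]-q[2],0]);w=R.from_rotvec([0,q[1]-q[2]+q[3],0])*R.from_rotvec([0,0,q[4]])
    P=np.array([a,0,h])+L1*np.array([np.sin(q[1]),0,np.cos(q[1])])+f.apply([L2,0,z2])+w.apply([d,0,0])
    return Y.apply(P),Y.apply(w.apply([1,0,0]))
def fit():
    r=lambda p:np.concatenate([fk(q,p)[0]-x for q,x in D]+[1e-2*(p-p0)])
    p0=np.array([.4,.0,.4,.4,0,0,.3])
    return least_squares(r,p0).x
if __name__=="__main__":
    p=fit();print(p.round(4))
    for q,x in D:print((fk(q,p)[0]-x).round(4),fk(q,p)[1].round(3))
E
python3 fk.py
```

```text
[0.217  0.0788 0.3642 0.3294 0.0636 0.     0.3252]
[-0.0032 -0.0087 -0.0024] [-0.    -0.001 -1.   ]
[0.0121 0.0005 0.008 ] [-0.005 -0.    -1.   ]
[ 0.006  -0.0021 -0.0026] [ 0.743 -0.173 -0.646]
[ 0.0006 -0.0016 -0.0029] [ 0.666 -0.154 -0.73 ]
[-0.0068 -0.0063 -0.0001] [ 0.697 -0.18  -0.694]
```

```bash
sed -i 's/1e-2/1e-4/' fk.py; cat > plan.py <<'E'
from fk import *
import sys
p=fit()
lo=np.array([-2.98,-.74,-1.12,-2.1,-1.57]);hi=np.array([2.98,1.72,1.35,2.04,1.44])
def ik(x,tilt,yaw):
    t=np.radians(tilt);zd=np.array([np.sin(t)*np.cos(yaw),np.sin(t)*np.sin(yaw),-np.cos(t)])
    s=least_squares(lambda q:np.concatenate([fk(q,p)[0]-x,.2*(fk(q,p)[1]-zd)]),np.clip([.2,-.2,-.9,.4,-.2],lo+.01,hi-.01),bounds=(lo,hi))
    return s.x,1e3*np.linalg.norm(fk(s.x,p)[0]-x),np.degrees(np.arccos(np.clip(fk(s.x,p)[1]@zd,-1,1)))
if __name__=="__main__":
    from h import W,Q
    for yaw in(-.21,0):
     for tilt in(50,45,40,35,30,25,20):
      for l in((-.085,-.077,.12),(-.06,-.077,.12),(-.06,-.077,.14),(-.03,-.077,.2)):
        q,e,a=ik(W(Q,l),tilt,yaw);print(yaw,tilt,l,q.round(2),round(e,1),round(a,1))
E
python3 fk.py; python3 plan.py
```

```text
[0.2165 0.0789 0.3643 0.329  0.0639 0.     0.3251]
[-0.0032 -0.0087 -0.0024] [-0.    -0.001 -1.   ]
[0.0121 0.0005 0.008 ] [-0.005 -0.    -1.   ]
[ 0.0059 -0.0021 -0.0027] [ 0.743 -0.173 -0.646]
[ 0.0006 -0.0016 -0.0029] [ 0.666 -0.154 -0.73 ]
[-0.0068 -0.0063 -0.0001] [ 0.697 -0.18  -0.694]
-0.21 50 (-0.085, -0.077, 0.12) [ 0.17 -0.3  -1.12  0.04 -0.29] 15.3 7.1
-0.21 50 (-0.06, -0.077, 0.12) [ 0.13 -0.23 -1.12 -0.08 -0.26] 10.5 4.9
-0.21 50 (-0.06, -0.077, 0.14) [ 0.13 -0.3  -1.12 -0.04 -0.26] 6.9 3.2
-0.21 50 (-0.03, -0.077, 0.2) [ 0.09 -0.35 -1.    0.07 -0.23] 0.0 0.0
-0.21 45 (-0.085, -0.077, 0.12) [ 0.14 -0.31 -1.12  0.07 -0.24] 7.8 3.6
-0.21 45 (-0.06, -0.077, 0.12) [ 0.1  -0.24 -1.12 -0.05 -0.22] 2.9 1.4
-0.21 45 (-0.06, -0.077, 0.14) [ 0.1  -0.3  -1.11 -0.   -0.22] 0.0 0.0
-0.21 45 (-0.03, -0.077, 0.2) [ 0.07 -0.32 -0.92  0.21 -0.2 ] 0.0 0.0
-0.21 40 (-0.085, -0.077, 0.12) [ 0.11 -0.31 -1.12  0.09 -0.2 ] 0.2 0.1
-0.21 40 (-0.06, -0.077, 0.12) [ 0.08 -0.23 -1.07  0.05 -0.18] 0.0 0.0
-0.21 40 (-0.06, -0.077, 0.14) [ 0.08 -0.28 -1.03  0.14 -0.18] 0.0 0.0
-0.21 40 (-0.03, -0.077
[... 2360 characters left out ...]
0.16 -0.9   0.31  0.04] 0.0 0.0
0 30 (-0.06, -0.077, 0.14) [-0.07 -0.2  -0.86  0.39  0.04] 0.0 0.0
0 30 (-0.03, -0.077, 0.2) [-0.09 -0.18 -0.65  0.58  0.04] 0.0 0.0
0 25 (-0.085, -0.077, 0.12) [-0.06 -0.19 -0.88  0.45  0.02] 0.0 0.0
0 25 (-0.06, -0.077, 0.12) [-0.07 -0.11 -0.81  0.43  0.03] 0.0 0.0
0 25 (-0.06, -0.077, 0.14) [-0.07 -0.14 -0.77  0.5   0.03] 0.0 0.0
0 25 (-0.03, -0.077, 0.2) [-0.08 -0.12 -0.56  0.69  0.03] 0.0 0.0
0 20 (-0.085, -0.077, 0.12) [-0.05 -0.12 -0.79  0.56  0.02] 0.0 0.0
0 20 (-0.06, -0.077, 0.12) [-0.06 -0.05 -0.72  0.55  0.02] 0.0 0.0
0 20 (-0.06, -0.077, 0.14) [-0.06 -0.08 -0.68  0.62  0.02] 0.0 0.0
0 20 (-0.03, -0.077, 0.2) [-0.08 -0.05 -0.47  0.81  0.03] 0.0 0.0
```

```bash
python3 -m handwheel '[[-8,0,8,0.01,0.05,0,1],[-16,-4,8,0.02,0.1,0,1],[-22,-8,8,0.03,0.15,0,1],[-22,-8,8,0.039,0.186,0.03,1],[-22,-8,-10,0.039,0.186,0.03,1],[-22,-8,-20,0.039,0.186,0.03,1],[-22,-8,-20,0.039,0.186,0.03,1],[-22,-8,-20,0.039,0.186,0.03,1]]' 
python3 -c "
from h import *
show();pic(6);cv2.imwrite('pics/wrist6.png',get_image('wrist'))"
```

```text
t: 6.13
ee_pos: [0.4286, -0.0163, 0.1379]
orientation: [0.238, 2.524, -0.105]
contact_force: [-0.2, 0.3, 0.4]
grip_width: -0.0002
loc [-0.0993 -0.0786  0.1379] F [-0.2  0.3  0.4] q [ 0.1  -0.37 -1.02  0.34 -0.18  0.23] tilt 34.9 yaw -0.226
```

View pics/z6.png

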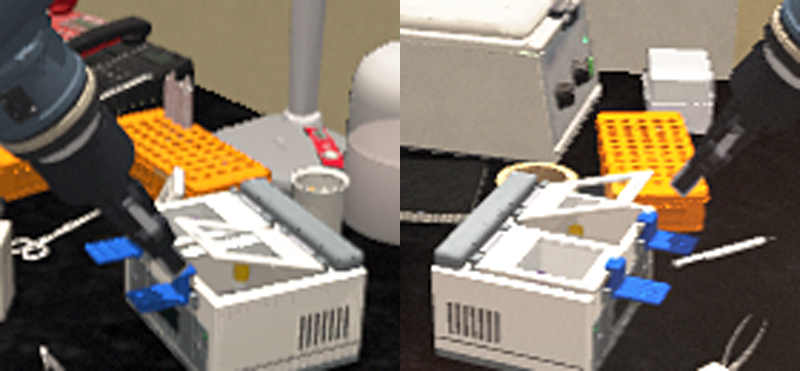

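View pics/wrist6.png

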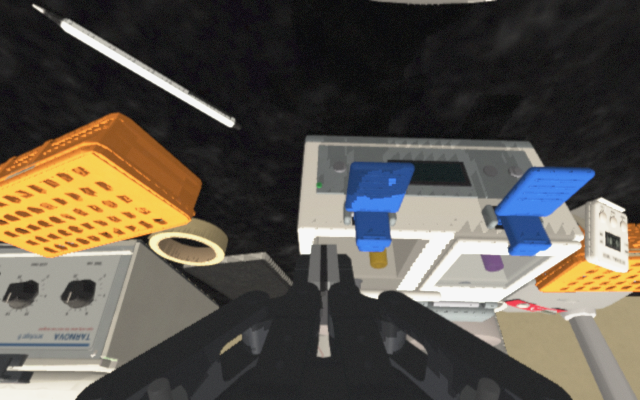

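```bash
python3 -m handwheel '[[0,0,-10,0,0,0,1],[0,0,-19,0,0,0,1],[8,-2,-19,0,0,0,1],[16,-3,-19,0,0,0,1],[24,-5,-19,0,0,0,1],[30,-6,-19,0,0,0,1],[35,-7,-19,0,0,0,1],[35,-7,-19,0,0,0,1]]' 
python3 -c "
from h import *
show();pic(7);cv2.imwrite('pics/wrist7.png',get_image('wrist'))"
```

```text
t: 6.95
ee_pos: [0.465, -0.0235, 0.119]
orientation: [0.239, 2.524, -0.105]
contact_force: [-0.5, 0.2, -0.4]
grip_width: 0.0001
loc [-0.0622 -0.0781  0.119 ] F [-0.5  0.2 -0.4] q [ 0.06 -0.25 -1.    0.23 -0.16  0.2 ] tilt 34.9 yaw -0.226
```

View pics/z7.png

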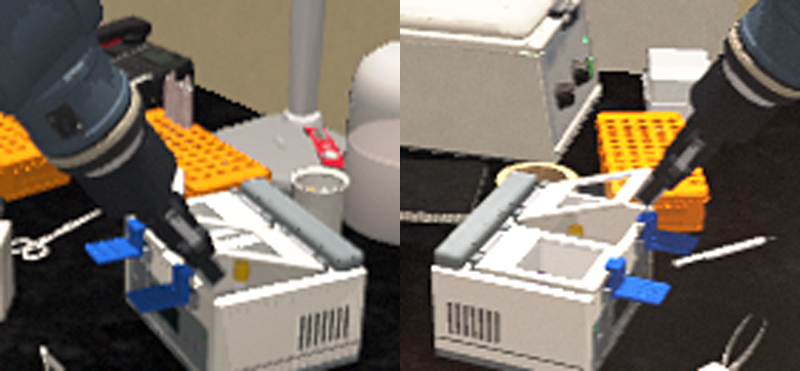

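View pics/wrist7.png

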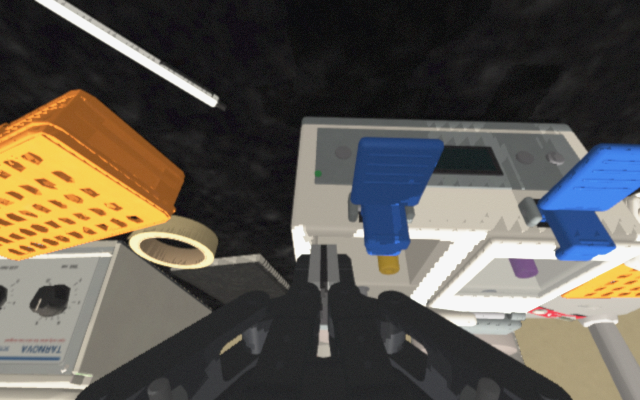

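```bash
python3 -m handwheel '[[1,0,5,0,0,0,1],[3,-1,10,0,0,0,1],[5,-1,18,0,0,0,1],[7,-1,26,0,0,0,1],[10,-2,34,0,0,0,1],[13,-3,41,0,0,0,1],[17,-4,48,0,0,0,1],[21,-4,55,0,0,0,1]]' 
python3 -c "
from h import *
show();pic(8)"
```

```text
t: 7.77
ee_pos: [0.4854, -0.0275, 0.1747]
orientation: [0.238, 2.524, -0.105]
contact_force: [-0.3, 0.2, -0.3]
grip_width: -0.0001
loc [-0.0413 -0.0777  0.1747] F [-0.3  0.2 -0.3] q [ 0.04 -0.28 -0.86  0.39 -0.15  0.18] tilt 34.9 yaw -0.226
```

View pics/z8.png

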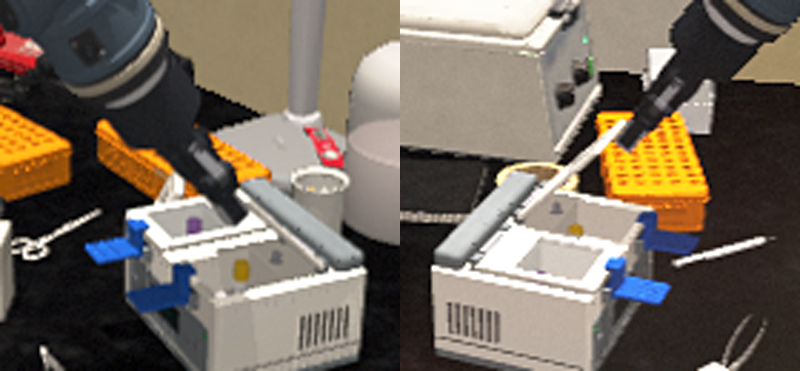

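```bash
python3 -m handwheel '[[5,-1,7,0,0,0,1],[10,-2,13,0,0,0,1],[16,-3,19,0,0,0,1],[22,-5,24,0,0,0,1],[28,-6,29,0,0,0,1],[35,-7,33,0,0,0,1],[42,-9,37,0,0,0,1],[49,-10,40,0,0,0,1]]' 
python3 -m handwheel '[[8,-2,2,0,0,0,1],[16,-3,4,0,0,0,1],[23,-5,6,0,0,0,1],[31,-7,7,0,0,0,1],[39,-8,6,0,0,0,1],[47,-10,4,0,0,0,1],[51,-11,1,0,0,0,1],[55,-12,-2,0,0,0,1]]' 
python3 -c "
from h import *
show();pic(9)"
```

```text
t: 8.53
ee_pos: [0.5349, -0.0375, 0.2143]
orientation: [0.238, 2.524, -0.105]
contact_force: [-0.6, 0.8, -0.1]
grip_width: 0.0
t: 9.2
ee_pos: [0.5894, -0.0494, 0.2111]
orientation: [0.238, 2.525, -0.105]
contact_force: [-0.5, 0.2, 0.8]
grip_width: -0.0001
loc [ 0.0649 -0.0776  0.2111] F [-0.5  0.2  0.8] q [-0.02 -0.08 -0.61  0.44 -0.12  0.13] tilt 34.9 yaw -0.226
```

View pics/z9.png

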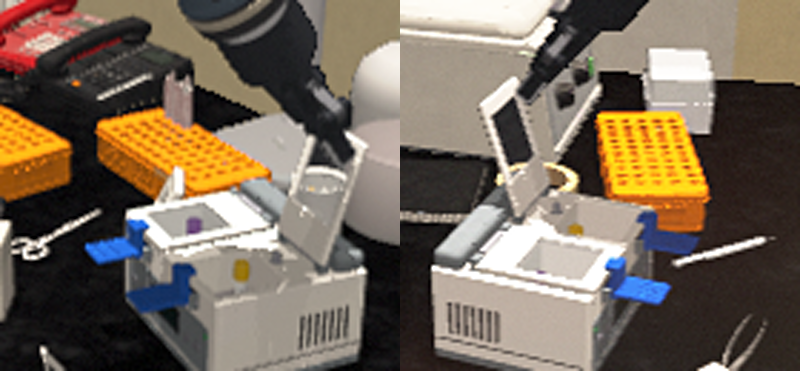

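```bash
python3 -m handwheel '[[3,-1,-1,0,0,0,1],[5,-1,-2,0,0,0,1],[8,-2,-3,0,0,0,1],[8,-2,-3,0,0,0,1],[8,-2,-3,0,0,0,1],[8,-2,-3,0,0,0,1],[8,-2,-3,0,0,0,1],[8,-2,-3,0,0,0,1]]' 
python3 -c "
from h import *
show();pic(10)
for n,o in(('scene',(260,130)),('side',(260,105))):
  for th in(1.5,1.7,1.92):
    print(n,th,[((proj(n,W(Q,(.048-.119*np.cos(th),y,.113+.119*np.sin(th))))-o)*400/140).round() for y in(-.092,-.008)])
"
```

```text
t: 9.97
ee_pos: [0.595, -0.0508, 0.2091]
orientation: [0.237, 2.526, -0.104]
contact_force: [-52.8, 10.1, 36.5]
grip_width: -0.0001
loc [ 0.0707 -0.0778  0.2091] F [-52.8  10.1  36.5] q [-0.02 -0.06 -0.6   0.43 -0.11  0.13] tilt 34.8 yaw -0.225
scene 1.5 [array([331., 147.]), array([282., 115.])]
scene 1.7 [array([354., 143.]), array([304., 112.])]
scene 1.92 [array([378., 145.]), array([327., 114.])]
side 1.5 [array([151.,  76.]), array([118., 105.])]
side 1.7 [array([129.,  73.]), array([ 95., 102.])]
side 1.92 [array([105.,  75.]), array([ 71., 104.])]
```

View pics/z10.png

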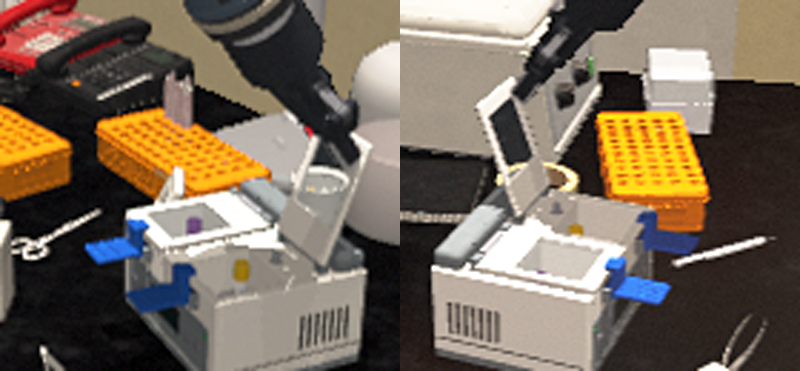

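```bash
python3 -m handwheel '[[-5,1,2,0,0,0,1],[-10,2,5,0,0,0,1],[-20,4,12,0,0,0,1],[-35,7,25,0,0,0,1],[-55,11,40,0,0,0,1],[-75,15,55,0,0,0,1],[-95,20,65,0,0,0,1],[-110,23,70,0,0,0,1]]' 
python3 -m handwheel '[[-10,2,0,0,0,0,1],[-20,4,0,0,0,0,1],[-30,6,0,0,0,0,1],[-30,6,0,0,0,0,1],[-30,6,0,0,0,0,1],[-30,6,0,0,0,0,1],[-30,6,0,0,0,0,1],[-30,6,0,0,0,0,1]]' 
python3 -c "
from h import *
show();pic(11);cv2.imwrite('pics/scene11.png',get_image('scene'))"
```

```text
t: 10.73
ee_pos: [0.4861, -0.028, 0.2806]
orientation: [0.238, 2.522, -0.104]
contact_force: [1.5, 0.4, 1.0]
grip_width: -0.0001
t: 11.4
ee_pos: [0.4573, -0.0224, 0.2785]
orientation: [0.238, 2.525, -0.105]
contact_force: [0.4, 0.5, 0.5]
grip_width: -0.0002
loc [-0.0699 -0.0786  0.2785] F [0.4 0.5 0.5] q [ 0.06 -0.41 -0.67  0.72 -0.16  0.2 ] tilt 34.9 yaw -0.226
```

View pics/z11.png

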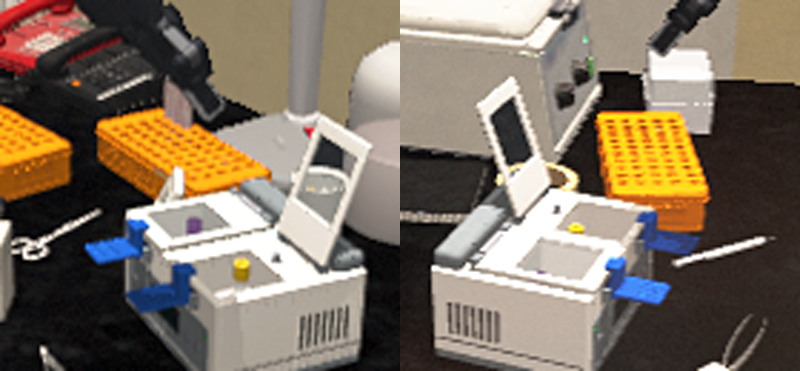

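View pics/scene11.png

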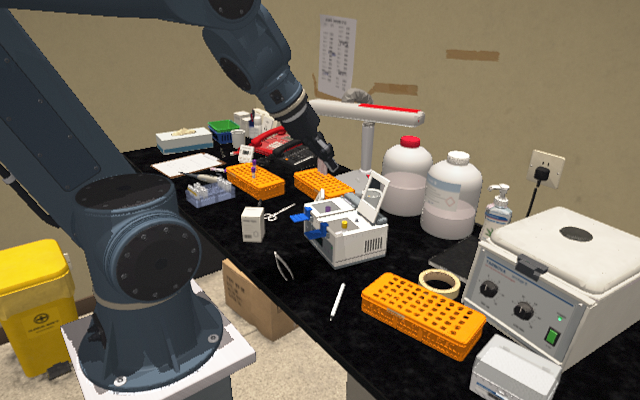

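```bash
python3 -c "
from cell import *
print(finish_job())"
```

```text
the job is handed in; nothing more can be done
None
```

The job is done and handed in at about 11.5 s. The yellow-capped tube was in the right bay. I pressed that bay's blue tab until the lid sprang up, then lifted the lid from beneath its front edge, to one side of the hook, and pushed it back to its stop.

**Last checks:**
- **Lid at its stop:** on the last push the lid stopped moving and the force on the tool rose to about 65 N, so I backed off. After the arm let go, the pictures showed it standing open in the same place.
- **Lid angle:** the picture puts its upper corners about 6 to 7 enlarged pixels short of my prediction for 1.92 rad. That is roughly 0.05 rad, which could come from my estimate of the hinge position. I took the firm contact as the proof of the stop.
- **Everything else:** the left bay is shut and both tubes are standing. The carton, pen, tape and tweezers look unmoved. I did not check the timer and the marker closely at the end.
- **Robot:** it is clear of everything, with about zero force on the tool.

**What went wrong on the way:** my first approach, with the gripper tilted about 50°, ran into a joint limit and left the arm short of the commanded pose. It touched nothing, and I re-planned with a 35° tilt.

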